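Start the propagator from the turntable switch caddy

ROBOT

A 6-joint arm with a two-finger parallel gripper is mounted at the origin on the work surface. World frame = base frame: x ahead of the robot, y to its left, z up, the work surface at z = 0. Lengths are in m, angles in degrees, forces in N, time in s.
With the tool pointing down it reaches from about 0.325 to 0.775 m from the base axis. Payload 5.5 kg.
Tool frame: the origin (TCP) lies at the centre of the arm's flange, where the gripper is bolted on; the fingertips stand 182 mm ahead of it and the grasp point (between the pads) lies 163 mm ahead of it; z points along the fingers, y is the line along which they close (so a half turn about z gives the same grasp; the last joint's range is limited). The gripper opens to 88 mm and grips with 3 to 60 N. Pads are 20 mm wide; open, the fingers measure 115 mm over their backs; the gripper's body (75 mm by 178 mm) begins 61 mm behind the grasp point.
Start: joints at [-67.305, 5.22, 70.514, -0, 104.267, -3.249], TCP at [0.262, -0.54, 0.405] pointing down, gripper open.
Joint ranges: [-164.24, 164.24], [-49.07, 125.15], [9.68, 141.18], [-86.29, 266.29], [3.28, 154.24], [-151.56, 151.56]. Speed limits (degrees/s): [147.25, 147.25, 172.46, 180, 180, 180].

INTERFACE

Orientations are given as [roll, pitch, yaw] about the fixed x, y, z axes, in that order (R = Rz(yaw) Ry(pitch) Rx(roll)).
In Python, from station import r gives the robot as it stands. The module is installed in compiled form; this text tells all that it offers. Calls block until the motion is done:
- r.reach(position, orientation): joint-space move of the TCP to a pose.
- r.servo_line(position, rotation=None, speed=0.15): straight line of the TCP; rotation=None keeps the orientation; speed is the mean speed in m/s.
- r.move_joints(angles): joint-space move.
- r.let_go() and r.grab(squeeze=None): open the fingers fully, or close them until they stop; squeeze is the grip in N (None keeps the last).
- r.wait(seconds).
- r.inverse_kinematics(position, orientation): joint angles nearest the present ones, or None.
- r.sense(): the state.
- r.snapshot(name): name is "scene" or "top"; returns a dict with "frame" (480x640x3 uint8, red, green, blue), "fx", "fy", "cx", "cy" (pixels), "R" (3x3) and "t" (3): a world point X has camera coordinates R X + t. Camera axes: x right, y down, z forward; pixel columns grow to the right and rows downward; lengths in m; the calibration is good to about 2 mm. A picture is of the moment at which its call begins. There is no depth.
A pose or a line that the arm cannot do raises r.IKError and nothing moves.
- r.hand_in(): hands the job in; it is judged then, once.
The state is a dict: "clock": time; "joints": joint angles; "joint_vel": joint speeds; "joint_torque": joint torques, N m; "tcp_pos": TCP position; "orientation": TCP orientation; "contact_force": force on the tool from outside, world axes, zero at the start; "torque": the same for the moment, N m; "opening": finger opening in m; "gripper_force": force on a finger pad.
Only numpy, scipy, OpenCV 4.12 (cv2) and the standard library are available. Lean on these libraries where they do the work, as an engineer would, in place of code of your own. Each camera call takes 0.05 s, during which the arm holds its last target. There are 200 camera calls.

TASK

Start the propagator from the three switches in the green turntable caddy: push down the red key (heat mat), then the yellow key (lamp), then the blue key (fan), each lightly and far enough to switch on, and none before its turn. Only press: lift nothing, do not turn or shift the caddy, and leave the pot, hand fork, dibber and propagator where they are.

Things in the scene. Friction and masses are not known exactly. Their poses are not given: they have to be found in the camera images.
- caddy_base: black round rubber foot (184 mm diameter, 12 mm thick) of the turntable caddy, standing loose on the table; with all it carries it weighs about 1.2 kg. Origin: centre of its underside, on the spin axis. The caddy on it is a round green plastic tray, 230 mm across, its rim 56 mm above the table, with a 28 mm centre post up to 72 mm and three grey switches set 120 degrees apart at 66 mm from the axis
- caddy (a joint): turn of the green tray on its foot, rad, counter-clockwise from above; it turns easily (about 0.06 N m), so a sideways push spins it, while a straight downward push does not
- red_switch (a point): centre of the top of the black plastic cup (62 mm across) in the green tray in which the grey switch housing (54 mm across, its top 68 mm above the table) of the red key stands; the point is 46 mm above the table, under the key's centre, and moves only if the caddy does
- red_top (a point): centre of the top face of the red key (heat mat switch), a flat round red plastic cap 42 mm across; 16 mm above its grey housing and 84 mm above the table when up; it sinks with the key
- red_key (a joint): how far the red key is pushed down, m: 0 up (off), 0.012 fully down in its housing against its stop. It moves straight down, resists with about 3 N, and stays wherever it is left (no spring). Pushed beyond its stop, the grey housing under it gives way on springs: from 5 N, then 0.5 N per mm, at most 12 mm, and comes back up. The heat mat is on from 0.007
- yellow_switch (a point): centre of the top of the black plastic cup (62 mm across) in the green tray in which the grey switch housing (54 mm across, its top 68 mm above the table) of the yellow key stands; the point is 46 mm above the table, under the key's centre, and moves only if the caddy does
- yellow_top (a point): centre of the top face of the yellow key (grow lamp switch), a flat round yellow plastic cap 42 mm across; 16 mm above its grey housing and 84 mm above the table when up; it sinks with the key
- yellow_key (a joint): how far the yellow key is pushed down, m: 0 up (off), 0.012 fully down in its housing against its stop. It moves straight down, resists with about 3 N, and stays wherever it is left (no spring). Pushed beyond its stop, the grey housing under it gives way on springs: from 5 N, then 0.5 N per mm, at most 12 mm, and comes back up. The grow lamp is on from 0.007
- blue_switch (a point): centre of the top of the black plastic cup (62 mm across) in the green tray in which the grey switch housing (54 mm across, its top 68 mm above the table) of the blue key stands; the point is 46 mm above the table, under the key's centre, and moves only if the caddy does
- blue_top (a point): centre of the top face of the blue key (fan switch), a flat round blue plastic cap 42 mm across; 16 mm above its grey housing and 84 mm above the table when up; it sinks with the key
- blue_key (a joint): how far the blue key is pushed down, m: 0 up (off), 0.012 fully down in its housing against its stop. It moves straight down, resists with about 3 N, and stays wherever it is left (no spring). Pushed beyond its stop, the grey housing under it gives way on springs: from 5 N, then 0.5 N per mm, at most 12 mm, and comes back up. The fan is on from 0.007
- pot: grey stoneware plant pot, round and tapered, 120 mm across the mouth, 110 mm tall, standing open end up; origin at the centre of its underside
- fork: stainless hand fork with a wooden handle, lying flat, 290 mm long, 74 mm wide, 28 mm high; origin under the middle of its length, tines to its own +x
- dibber: yellow plastic dibber with a T handle, lying flat, 260 mm long, 96 mm over the handle, 26 mm high; origin near the middle of its length, on the table, point to its own +x
- propagator: transparent propagator dome on its black seed tray, 320 x 200 mm, 168 mm tall with its knob; origin at the centre of its underside, long side along its own x

How it is judged:
By the outcome, as a careful person would: the job done as asked, in the order asked, and still so for the second after the job is handed in, with the robot touching nothing.
It also fails if it takes over 38 s, if anything falls off the work surface, if the arm or the gripper's body presses on something with over 40 N, if the wrist force passes 120 N, or if a joint passes its speed limit or range.

## Working session

There is one attempt and no reset: what is moved stays moved. The work goes in short steps, each a Python script; the robot and the scene stay as the last script left them, time stands still between calls to the robot, and variables do not carry over. Pictures are saved under pics/ and viewed, at most 10 in all, crops included, and the job is handed in when it is done.

```bash
mkdir -p pics; python3 - <<'E'
from station import r
import cv2,pickle
for n in("scene","top"):
    s=r.snapshot(n); cv2.imwrite(f"pics/{n}0.png",s["frame"][:,:,::-1]); pickle.dump(s,open(f"{n}0.pkl","wb"))
    print(n,s["fx"],s["cx"],s["cy"],s["R"],s["t"])
print(r.sense())
E
```

```text
scene 552.9438389582664 316.67061172009244 241.97174157172893 [[ 0.86315805  0.5045059  -0.02078425]
 [ 0.27537841 -0.50484798 -0.81810467]
 [-0.42323152  0.70043009 -0.57469363]] [-0.54828768 -0.07492432  1.75862851]
top 574.4003655011308 313.9354064273495 235.80514119879103 [[ 0.0719408  -0.99740533 -0.00267169]
 [-0.97437224 -0.0697066  -0.21386847]
 [ 0.21312731  0.01798909 -0.97685881]] [-0.00637756  0.59424829  1.35797672]
{'clock': 0.1, 'joints': array([-6.73049231e+01,  5.25866332e+00,  7.05728054e+01,  1.41153896e-04,
        1.04265556e+02, -3.25005040e+00]), 'joint_vel': array([ 0.03968216, -0.03080776, -0.22931658,  0.04527021, -0.06957574,
       -0.0374047 ]), 'joint_torque': array([ 8.25785482e-04, -4.47857773e+01, -4.07569420e+01,  6.98519591e-02,
        2.83952110e-02, -1.14544914e-04]), 'tcp_pos': array([ 0.2625148 , -0.53958984,  0.40364248]), 'orientation': array([-1.79903140e+02, -5.63729830e-03,  2.59451572e+01]), 'contact_force': array([-0.08002952, -0.85437421, -0.40435348]), 'torque': array([ 0.03581065,  0.03273111, -0.04589542]), 'gripper_force': 0.0, 'opening': 0.0875164179431327}
```

View pics/top0.png

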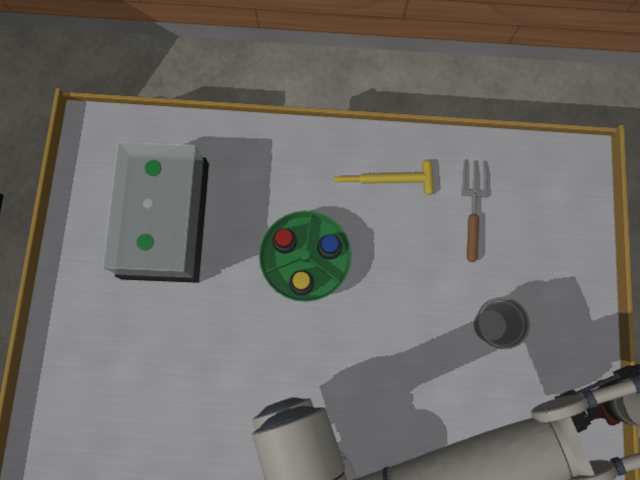

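View pics/scene0.png

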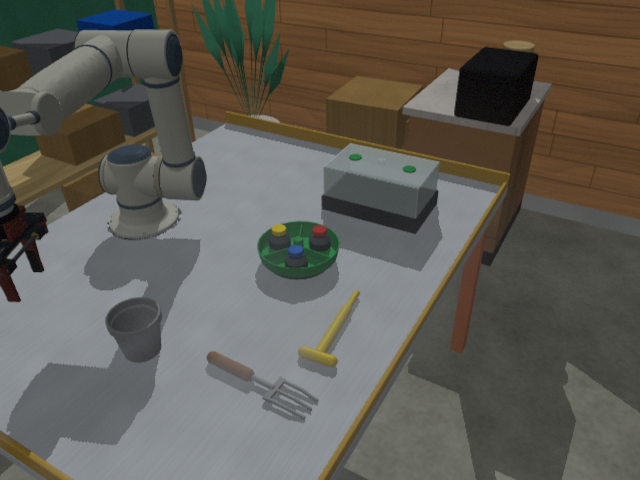

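The top view shows the caddy at about (305,256), with red at (284,239), yellow at (302,282) and blue at (330,245). The scene view shows red at (319,231), yellow (279,230) and blue (295,251). The space above the keys is clear in both.

```bash
cat > loc.py <<'E'
import cv2,numpy as np
HUE={"red":[(0,8),(172,180)],"yellow":[(22,34)],"blue":[(105,125)]}
SEED={"top":{"red":(284,239),"yellow":(302,282),"blue":(330,245)},"scene":{"red":(319,231),"yellow":(279,230),"blue":(295,251)}}
def pix(s,view,c):
    h=cv2.cvtColor(s["frame"],cv2.COLOR_RGB2HSV)
    m=sum(cv2.inRange(h,(a,130,90),(b,255,255)) for a,b in HUE[c])
    k=np.zeros_like(m); cv2.circle(k,SEED[view][c],16,255,-1)
    n,l,st,ce=cv2.connectedComponentsWithStats(m&k)
    i=1+np.argmax(st[1:,4]); return ce[i],st[i]
def ray(s,p):
    d=s["R"].T@np.array([(p[0]-s["cx"])/s["fx"],(p[1]-s["cy"])/s["fy"],1]); return -s["R"].T@s["t"],d
def plane(s,p,z):
    o,d=ray(s,p); return o+d*(z-o[2])/d[2]
def tri(a,b):
    (o,d),(q,e)=a,b; x=np.linalg.lstsq(np.c_[d,-e],q-o,rcond=None)[0]
    return (o+d*x[0]+q+e*x[1])/2
E
python3 - <<'E'
from loc import *
import pickle
T,S=[pickle.load(open(f"{n}0.pkl","rb")) for n in("top","scene")]
np.set_printoptions(precision=4,suppress=True)
P={}
for c in HUE:
    a,sa=pix(T,"top",c); b,sb=pix(S,"scene",c)
    P[c]=plane(T,a,.084)
    print(c,a,sa,b,sb,P[c],plane(S,b,.084),tri(ray(T,a),ray(S,b)))
m=np.mean(list(P.values()),0); print(m,[np.linalg.norm(p-m) for p in P.values()])
E
```

```text
red [283.0457 237.0274] [275 229  17  17 219] [318.8687 229.0101] [312 225  15   9  99] [0.5805 0.1108 0.084 ] [0.583  0.1049 0.084 ] [0.5806 0.1106 0.0801]
yellow [300.7792 279.95  ] [292 272  18  17 240] [278.5    229.5794] [272 224  14  12 126] [0.4784 0.0596 0.084 ] [0.4857 0.0487 0.084 ] [0.4789 0.0593 0.0758]
blue [329.3744 243.1374] [322 235  16  17 211] [295.0721 249.2613] [288 245  15  10 111] [ 0.5733 -0.0029  0.084 ] [ 0.5761 -0.0084  0.084 ] [ 0.5736 -0.0034  0.0802]
[0.5441 0.0558 0.084 ] [np.float64(0.06595283936866424), np.float64(0.06575908693575724), np.float64(0.06563844032395784)]
```

```bash
python3 - <<'E'
from station import r
import cv2
r.grab(5)
x,y=.5805,.1095
r.reach([x,y,.36],[180,0,26]); r.servo_line([x,y,.182+.099])
for n in("scene","top"):
    cv2.imwrite(f"pics/{n}1.png",r.snapshot(n)["frame"][:,:,::-1])
a=cv2.imread("pics/scene1.png")[120:300,200:440]; cv2.imwrite("pics/c1.png",cv2.resize(a,None,fx=3,fy=3))
s=r.sense(); print(s["clock"],s["tcp_pos"],s["orientation"],s["contact_force"],s["opening"])
E
```

```text
4.7833 [0.58087749 0.10948953 0.28287479] [ 1.79948259e+02 -1.60714741e-01  2.59935587e+01] [ 0.32190935 -0.35517863  0.41227838] 0.00024218704891874573
```

View pics/c1.png

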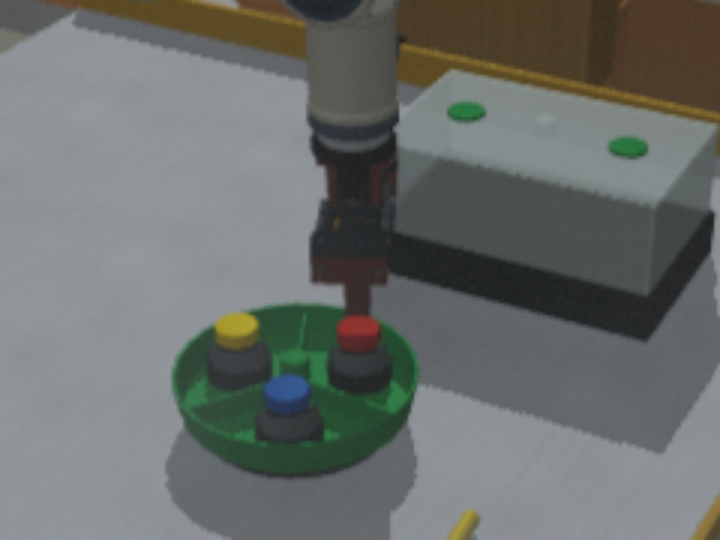

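The crop shows the closed fingertips just above the red cap, at about (358,318), and centred on it. Next I press in small steps and watch the force.

```bash
cat > press.py <<'E'
from station import r
def press(x,y,depth=.0097):
    f0=r.sense()["contact_force"][2]; contact=None; z=.182+.090
    r.servo_line([x,y,z],speed=.05)
    while z>.182+.062:
        z-=.0015; r.servo_line([x,y,z],speed=.02)
        s=r.sense(); f=s["contact_force"][2]-f0; tip=s["tcp_pos"][2]-.182
        print("%.2f tip %.4f f %.2f"%(s["clock"],tip,f), s["contact_force"].round(1)[:2])
        if contact is None and f>1.8: contact=min(tip+.0007,.085)
        if f>4.6 or (contact and tip<=contact-depth): break
    r.servo_line([x,y,.182+.110],speed=.1)
    print("contact",contact,r.sense()["clock"])
E
python3 - <<'E'
from press import *
press(.5805,.1095)
import cv2
a=r.snapshot("scene")["frame"][180:300,220:380,::-1]; cv2.imwrite("pics/c2.png",cv2.resize(a,None,fx=4,fy=4))
E
```

```text
5.37 tip 0.0885 f -0.33 [-0.2 -0.9]
5.62 tip 0.0869 f -0.48 [0.  0.2]
5.87 tip 0.0853 f -0.43 [-0.4 -0.2]
6.12 tip 0.0841 f 0.02 [-0.  -0.7]
6.37 tip 0.0827 f 1.96 [-0.1 -0.1]
6.62 tip 0.0810 f 2.08 [-0.3 -0.1]
6.87 tip 0.0794 f 1.52 [ 0.8 -1. ]
7.12 tip 0.0778 f 0.82 [ 0.4 -0.4]
7.37 tip 0.0763 f 1.08 [2.  0.4]
7.62 tip 0.0748 f 0.85 [ 2.  -0.5]
7.87 tip 0.0733 f 1.21 [ 1.6 -0.2]
contact 0.08340887741480443 8.3833
```

View pics/c2.png

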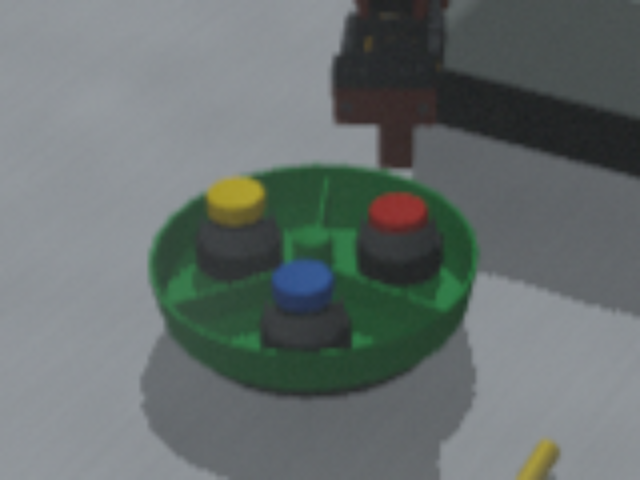

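Red now shows much less of its side, with its cap at about (398,211) in the crop; the other two are unchanged. I'll check how deep it went and whether the caddy moved, in numbers, with the tool hovering over yellow.

```bash
python3 - <<'E'
from press import r
from loc import *
import pickle
x,y=.4790,.0590
r.servo_line([x,y,.182+.110],speed=.15)
S0=pickle.load(open("scene0.pkl","rb")); S=r.snapshot("scene"); T=r.snapshot("top")
for c in HUE: print(c,pix(S0,"scene",c),pix(S,"scene",c))
# tray outline shift
for s in (S0,S):
    h=cv2.cvtColor(s["frame"],cv2.COLOR_RGB2HSV); m=cv2.inRange(h,(55,120,30),(80,255,255)); m[:205]=0;m[290:]=0;m[:,:240]=0;m[:,350:]=0
    print(cv2.boundingRect(m))
cv2.imwrite("pics/c3.png",cv2.resize(np.hstack([s["frame"][210:285,245:350,::-1] for s in(S0,S)]),None,fx=3.8,fy=3.8))
s=r.sense(); print(s["tcp_pos"],s["clock"])
E
```

```text
red (array([318.86868687, 229.01010101]), array([312, 225,  15,   9,  99], dtype=int32)) (array([318.95192308, 232.19230769]), array([312, 228,  15,   9, 104], dtype=int32))
yellow (array([278.5       , 229.57936508]), array([272, 224,  14,  12, 126], dtype=int32)) (array([278.45454545, 229.67424242]), array([271, 224,  15,  12, 132], dtype=int32))
blue (array([295.07207207, 249.26126126]), array([288, 245,  15,  10, 111], dtype=int32)) (array([295.        , 249.31858407]), array([288, 245,  15,  10, 113], dtype=int32))
(258, 222, 81, 47)
(259, 222, 80, 47)
[0.47947147 0.05924465 0.29180933] 9.4417
```

View pics/c3.png

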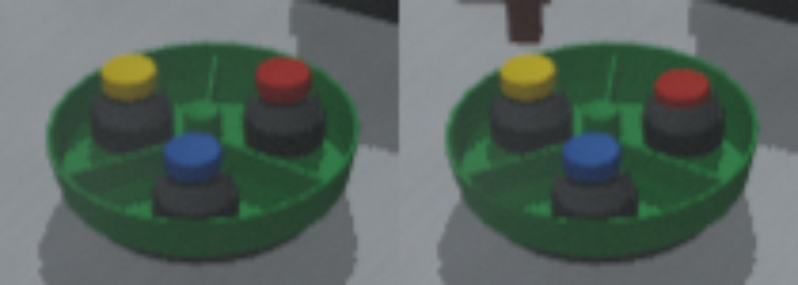

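The before/after crops show red sunk by 3.2 px, about 11 mm and short of its stop. The tray outline, yellow and blue have stayed put. Next are yellow and blue.

```bash
python3 - <<'E'
from press import *
from loc import *
import pickle
press(.4790,.0590)
x,y=.5734,-.0038
r.servo_line([x,y,.182+.110],speed=.15)
S0=pickle.load(open("scene0.pkl","rb")); S=r.snapshot("scene")
d={c:pix(S,"scene",c)[0]-pix(S0,"scene",c)[0] for c in HUE}; print(d)
if 2.2<d["yellow"][1] and abs(d["blue"]).max()<.6:
    press(x,y); r.servo_line([x,y,.36],speed=.15); r.servo_line([.45,-.25,.36],speed=.2)
    S=r.snapshot("scene")
    print({c:pix(S,"scene",c)[0]-pix(S0,"scene",c)[0] for c in HUE})
cv2.imwrite("pics/c4.png",cv2.resize(np.hstack([s["frame"][210:285,245:350,::-1] for s in(S0,S)]),None,fx=3.8,fy=3.8))
print(r.sense()["clock"])
E
```

```text
10.24 tip 0.0887 f 0.16 [-0.  -0.5]
10.49 tip 0.0869 f -0.44 [-0.3  0.3]
10.74 tip 0.0854 f -0.07 [0.8 0.3]
10.99 tip 0.0840 f -0.37 [ 0.7 -0.1]
11.24 tip 0.0826 f 1.70 [0.1 0.2]
11.49 tip 0.0810 f 1.28 [-0.1 -0.8]
11.74 tip 0.0793 f 1.18 [-0.3  0.9]
11.99 tip 0.0778 f 0.68 [ 0.1 -0.4]
12.24 tip 0.0763 f 1.42 [-0.2  0.5]
12.49 tip 0.0748 f 1.21 [0.7 0.2]
12.74 tip 0.0733 f 0.60 [0.7 0.7]
12.99 tip 0.0723 f 3.44 [-1.1  0.4]
13.24 tip 0.0708 f 4.76 [-2.3  0.3]
contact 0.07298368145449916 13.7833
{'red': array([0.08323621, 3.18220668]), 'yellow': array([-1.0974026 ,  3.44660895]), 'blue': array([-0.080844  ,  0.09838786])}
15.54 tip 0.0887 f -0.62 [-0.5 -0.4]
15.79 tip 0.0869 f -0.25 [-0.9  0.4]
16.04 tip 0.0853 f -0.01 [0.1 0.3]
16.29 tip 0.0840 f -0.22 [-0.2  1.1]
16.54 tip 0.0827 f 1.20 [ 0.6 -0.4]
16.79 tip 0.0810 f 1.88 [ 0.1 -0. ]
17.04 tip 0.0794 f 2.02 [ 0.7 -0.4]
17.29 tip 0.0778 f 1.32 [ 1.1 -0.6]
17.54 tip 0.0763 f 0.79 [ 0.5 -0.4]
17.79 tip 0.0748 f 0.70 [0.  0.2]
18.04 tip 0.0733 f 1.88 [0.6 0.4]
18.29 tip 0.0723 f 4.17 [-0.9 -0.2]
18.54 tip 0.0709 f 4.82 [-0.2  0.2]
contact 0.08172355909283255 19.0833
{'red': array([0.2097445 , 3.14676173]), 'yellow': array([-0.09633028,  2.25549731]), 'blue': array([0.05182173, 3.62369449])}
21.2583
```

View pics/c4.png

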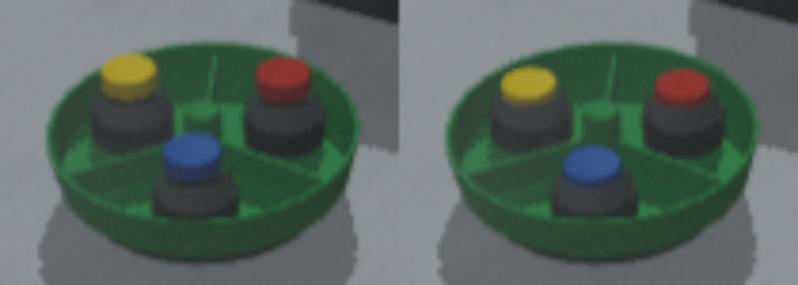

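All three caps are down by a similar amount, and the housings and tray are where they started.

```bash
python3 -c "
from station import r
print(r.hand_in())"
```

```text
the job is handed in; nothing more can be done
None
```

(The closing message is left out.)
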